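# Throw the toggle clamp with the extension pipe

### The arm

A 6-joint arm with a two-finger parallel gripper is mounted at the origin on a cart in front of the work surface, level with it; the furniture and walls round the work are solid. World frame = base frame: x ahead of the robot, y to its left, z up, the work surface at z = 0. Lengths are in m, angles in rad, forces in N, time in s.
With the tool pointing down it reaches from about 0.25 to 0.8 m from the base axis. Payload 3.9 kg.
Tool frame: the origin (TCP) lies midway between the tips of the shut fingers; the grasp point (between the pads) lies 19 mm behind it (arm.grip_depth is the distance from the TCP to the grasp point, in m); z points along the fingers, y is the line along which they close (so a half turn about z gives the same grasp; the last joint's range is limited). The gripper opens to 85 mm and grips with 20 to 120 N. Pads are 22 mm wide; open, the fingers measure 114 mm over their backs; the gripper's body (76 mm by 85 mm) begins 54 mm behind the grasp point. The pads swing forward as they close: fully open they stand 13 mm farther back than shut.
Start: joints at [1.124, 0.26, -0.138, 1.173, 0, 1.571], TCP at [0.227, 0.473, 0.231] pointing down, gripper open.
Joint ranges: [-2.78, 2.78], [-0.83, 1.72], [-1.28, 1.37], [-1.9, 2.12], [-1.57, 1.48], [-3.14, 3.14]. Speed limits (rad/s): [2.57, 2.57, 3.14, 3.14, 3.14, 3.14].

### API

Orientations are given as a rotation vector (axis times angle).
In Python, from cell import readout, capture, get_calibration, job, arm gives the robot as it stands.
- The arm moves only by the tool move_arm, never from a script. Its argument "plan" is a list that holds one entry, the list of rows, each a list of 7 numbers: the gripper command: -1 is shut, 1 is fully open, values between are in proportion, then the shift along the tool's x, y, z in mm, then the turn, a rotation vector about the tool's x, y, z in degrees. A call has 1 to 10 rows; each row shifts and turns the commanded pose from where the row before left it, along the tool's axes as they then stand; what a row does not reach is not made up. A row lasts 1/12 s, in which the tool goes at most 41.7 mm and 7.16 degrees, less where a joint would pass 70% of its speed; a pose out of reach is approached as far as the arm can. A call is refused whole if a number of a shift passes 41.7 or a number of a turn 7.16, either way. A call with a gripper value outside its range is refused whole. The fingers move at their own pace and stop on an object; the grip force is fixed at half the most. Time passes only in rows, so rows that do not move let the fingers close. It gives the time, the measured TCP pose, the force, the opening and the grip force at its end, in the units of the state.
- readout.sense(): the state, without advancing time (a new reading comes with each control period).
- capture(name): name is "scene" or "top"; returns the picture (420x560x3 uint8, red, green, blue); there is no depth.
- get_calibration(name): a dict with "intrinsics" (3x3 intrinsics, pixels), "k1" (the pictures are not rectified: a ray, as slopes to the right and down, at radius r is drawn at 1 + k1 r^2 times it, then the intrinsics apply), "R" (3x3) and "t" (3): a world point X has camera coordinates R X + t. Camera axes: x right, y down, z forward; pixel columns grow to the right and rows downward; lengths in m; the calibration is good to about 2 mm. A picture is of the moment at which its call begins. get_calibration takes no time and is no camera call.
- job.sign_off(): hands the job in; it is judged then, once.
The state is a dict: "time": time; "qpos": joint angles; "dq": joint speeds; "joint_torque": joint torques, N m; "position": TCP position; "orientation": TCP orientation; "force": force on the tool from outside, world axes, zero at the start; "wrist_torque": the same for the moment, N m; "finger_gap": finger opening in m; "finger_force": force on a finger pad.
Only numpy, scipy, OpenCV 4.12 (cv2) and the standard library are available. Lean on these libraries where they do the work, as an engineer would, in place of code of your own. Each camera call takes 0.05 s, during which the arm holds its last target. There are 200 camera calls.

### The job

Clamp the oilstone flush against the fence of the sharpening fixture: take the bright steel tube from its wooden rest, slide it over the clamp's short stub lever until you feel it bear on the shoulder, swing the lever past its dead point and lean on it against the far stop for a good second, with a firm 20 N push of the hand but without ramming it, to set the lock. Then draw the tube off and lay it back in both saddles of its rest, near the middle. Move the lever only with the tube, keep the gripper off the lever and the stone, and leave the tools lying about where they are.

Things in the scene. Friction and masses are not known exactly. Their poses are not given: they have to be found in the camera images.
- fixture: Fixed plywood board 170x280x18 mm with clamp, fence and stone. Origin on the table under the lever's pivot; board spans x -95..75, y -55..225 mm. Fence: wooden bar along x, face at y = 185.5, top 50 mm up; a spring-tipped plunger at x = 0 pushes the stone along +y to it. Only the pivot post and hub (radius 19 mm, 85 mm high), the lever and the tube stand higher than 50 mm.
- stub_axis (a point): The clamp's steel lever. Origin on its vertical pivot axis, 75 mm up; x along the level stub, z up. Stub: round, 12 mm thick, round end, from a shoulder (27 mm disc, face at x = 39) to x = 90 mm. Open it points to 225 deg in the fixture's frame (-x -y); closing turns it clockwise from above to 142 deg (-x +y). A spring resists, up to about 2.2 N m, and throws it back unless past dead point.
- lever (a joint): Angle of the lever in rad: 0 open (sprung against its stop), dead point at 1.30, 1.45 the far stop, where the spring holds it locked. It grows clockwise seen from above. Past the dead point it snaps over to that stop by itself; the tube must then follow a few degrees further to bear on it again.
- stub_tip (a point): The free end of the stub, on its centre line, 90 mm from the pivot axis and 75 mm above the table.
- oilstone: Grey-brown oilstone 50x150x24 mm flat on the fixture's board, between low end stops, some millimetres off the fence at the start. Origin at the centre of its underside; its y axis runs along its length, which lies along the fixture's x. Flush with the fence its origin is at y = 160.5 mm in the fixture's frame.
- pipe: Straight bright steel tube, open at both ends, 200 mm long, 27 mm outside, 21 mm bore, about 0.22 kg. Origin at its middle on the axis; x along it; either end fits. Home against the shoulder its middle is 139 mm from the pivot axis, with 51 mm of stub inside; being 9 mm wider than the stub it has 3 to 10 deg of loose swing either way before it turns the lever. Starts in the rest.
- rest: Low wooden rest fixed on the right-hand table (top 4 mm higher than the left): board 200x75x12 mm with two V saddles 60 mm either side of the middle, each 18 mm long. Origin under its middle; x runs along the tube. A tube lying in both saddles has its axis at y = 0, z = 47 mm; the saddles are 49 mm wide and 52 mm high. Between them 100 mm is free for fingers down to the board (12 mm).
- chuck_key: Dark steel chuck key 40 x 75 x 18 mm lying on the table, a bystander. Origin under its centre.
- pliers_black: Black-handled pliers 59 x 167 x 13 mm lying on the table, a bystander. Origin under its centre.
- scriber_0: Thin bright scriber 10 x 135 x 10 mm lying on the table, a bystander. Origin under its centre.
Not all that is in view belongs to the job. Of the things like the oilstone, leave any that is black; of the rest the larger one is meant.

How it is judged:
On the way, in this order (a step that is already met when the one before it is completed fails the run):
1. the tube is fully home over the stub, bearing against the shoulder, while the lever is still open (distance between pipe and stub_tip below 0.056 m and angle between the x axis of pipe and the x axis of stub_axis, either way round below 0.25 rad and x of pipe in the frame of stub_axis above 0.13 m and value of joint lever below 0.4 rad and contact force between pipe and lever above 3 N), for 0.1 s.
2. the lever, past the dead point, is borne firmly against its far stop by the tube for 0.3 s (value of joint lever above 1.42 rad and distance between pipe and stub_tip below 0.09 m and angle between the x axis of pipe and the x axis of stub_axis, either way round below 0.25 rad and contact force between pipe and lever above 12 N), for 0.3 s.
At the end, for the whole second after the job is handed in: The lever stands against its far stop (above 1.41 rad); the stone lies flat on the board, within 2.5 mm of the fence and parallel to it within 0.03 rad; the tube lies still in both saddles of the rest, its middle within 30 mm of the rest's middle along it (value of joint lever above 1.41 rad and y of oilstone in the frame of fixture above 0.158 m and angle between the y axis of oilstone and the x axis of fixture, either way round below 0.03 rad and z of oilstone in the frame of fixture below 0.022 m and z of pipe in the frame of rest between 0.043 and 0.052 m and y of pipe in the frame of rest between -0.006 and 0.006 m and x of pipe in the frame of rest between -0.03 and 0.03 m and angle between the x axis of pipe and the x axis of rest, either way round below 0.06 rad and linear speed of pipe below 0.02 m/s); the robot touches nothing.
It fails at once if the gripper or arm pushes the lever (contact force between any of the fingers, the arm and lever above 1 N).
It fails at once if the gripper or arm pushes the stone (contact force between any of the fingers, the arm and oilstone above 1 N).
It fails at once if a tool lying about is moved more than 20 mm (distance of any of chuck_key, pliers_black, scriber_0 from where it was at the start of the episode above 0.02 m).
It fails at once if the lever is rammed or forced by the tube with over 90 N (contact force between pipe and lever above 90 N).
It also fails if it takes over 64 s, if anything falls off the work surface, if the arm or the gripper's body presses on something with over 40 N, if the wrist force passes 120 N, or if a joint passes its speed limit or range.

## Working session

There is one attempt and no reset: what is moved stays moved. The work goes in short steps, Python scripts to look and compute and a tool call to move; the robot and the scene stay as the last step left them, time stands still between calls to the robot, and variables do not carry over. Pictures are saved under pics/ and viewed, at most 10 in all, crops included, and the job is handed in when it is done.

Besides the shell and the picture viewer there is one more tool, called after "Emit:" in YAML: its name, and indented under it one key for each argument. move_arm: Moves the arm, as the interface text tells. Its arguments: {"type":"object","properties":{"plan":{"type":"array"}},"required":["plan"]}

```bash
ls; mkdir -p pics; python3 - <<'E'
from cell import readout, capture, get_calibration
import cv2, numpy as np
print(readout.sense())
for n in ("scene","top"):
    im=capture(n); np.save(f"pics/{n}0.npy",im)
    cv2.imwrite(f"pics/{n}0.png",cv2.resize(im[:,:,::-1],(800,600),interpolation=cv2.INTER_CUBIC))
    c=get_calibration(n); print(n,c["intrinsics"],c["k1"],c["R"],c["t"], -np.array(c["R"]).T@c["t"])
E
```

```text
pics
{'time': 0.0, 'qpos': array([ 1.12404292e+00,  2.60669927e-01, -1.39392204e-01,  1.17273864e+00,
        3.15669760e-06,  1.57076476e+00]), 'dq': array([ 1.37719138e-03,  7.70658615e-05, -6.41710944e-04,  1.66565268e-04,
        1.06813826e-03, -2.00027127e-04]), 'joint_torque': array([-8.95787580e-04, -4.05679142e+01,  2.53923976e+01,  1.87668350e-02,
        9.28952932e-05,  8.70114008e-06]), 'position': array([0.2265133 , 0.47283381, 0.23046358]), 'orientation': array([-0.69578946, -3.06311324,  0.00306879]), 'force': array([-0.07770446, -0.56390248, -0.51111543]), 'wrist_torque': array([ 0.04601866, -0.00519603, -0.0284463 ]), 'finger_force': 0.0, 'finger_gap': 0.0851906378372218}
scene [[393.21411239   0.         282.98776553]
 [  0.         393.21411239 207.06095434]
 [  0.           0.           1.        ]] -0.019682275540331317 [[ 0.87307417 -0.487546    0.00635492]
 [-0.27002877 -0.49432473 -0.82627328]
 [ 0.40598763  0.71968185 -0.5632336 ]] [-0.3482694   0.27188026  1.19696583] [-0.10847281 -0.8968348   0.90103199]
top [[434.82766119   0.         276.24292441]
 [  0.         434.82766119 216.53591388]
 [  0.           0.           1.        ]] -0.02119258909193558 [[-0.01623051 -0.99969886  0.01840549]
 [-0.99583665  0.01451093 -0.08999338]
 [ 0.0896992  -0.0197895  -0.99577228]] [0.14145175 0.5244626  1.72529742] [0.3698171  0.16794148 1.76259802]
```

View pics/scene0.png

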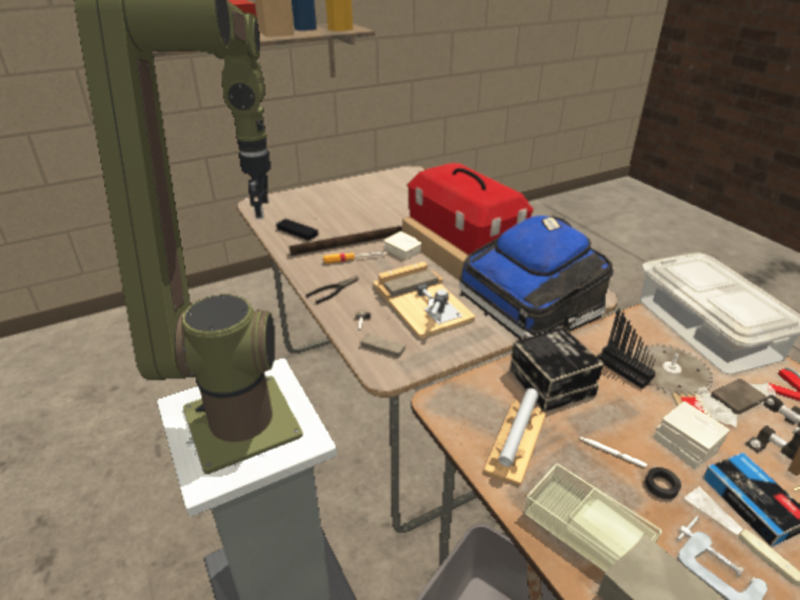

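View pics/top0.png

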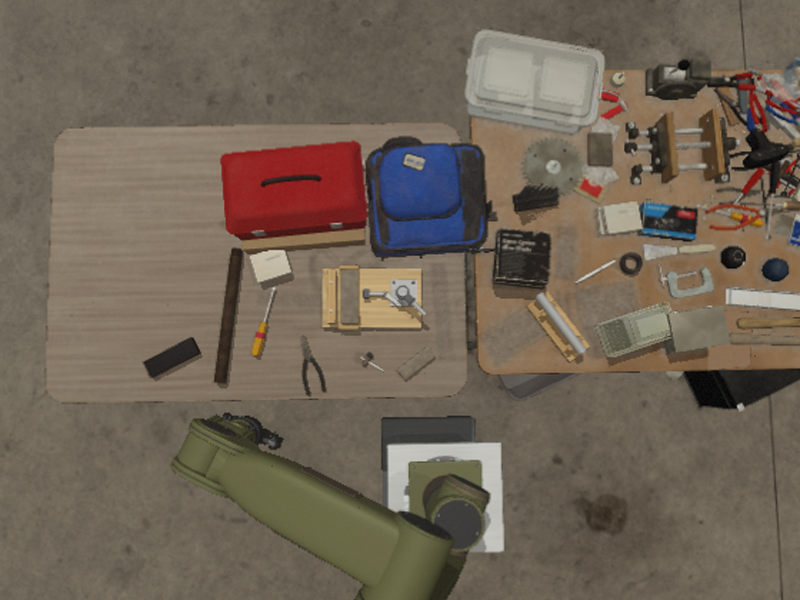

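The scene view shows the fixture around (425,300) and the tube in its rest around (518,435). In the top view the fixture is at (372,298), with the lever pointing down-right to (425,315), and the tube runs (540,297)–(578,353). Next I'll take crops.

```bash
cat > h.py <<'E'
import numpy as np, cv2
from cell import readout, capture, get_calibration
def cam(n):
    c=get_calibration(n); return [np.array(c[k],float) for k in("intrinsics","k1","R","t")]
def ray(n,u,v):
    K,k1,R,t=cam(n); d=np.array([(u-K[0,2])/K[0,0],(v-K[1,2])/K[1,1]]); s=d.copy()
    for _ in range(20): s=d/(1+k1*(s@s))
    r=R.T@np.array([s[0],s[1],1]); return -R.T@t, r
def onz(n,u,v,z):
    o,r=ray(n,u,v); return o+r*(z-o[2])/r[2]
def proj(n,X):
    K,k1,R,t=cam(n); p=R@np.asarray(X,float)+t; s=p[:2]/p[2]; s=s*(1+k1*(s@s)); return K[:2,:2]@s+K[:2,2]
def wood(im,thr=95):
    h=cv2.cvtColor(im,cv2.COLOR_RGB2HSV); return h
E
python3 - <<'E'
import numpy as np,cv2
from h import *
t=np.load("pics/top0.npy"); s=np.load("pics/scene0.npy")
def crop(im,u0,v0,w,h): return cv2.resize(im[v0:v0+h,u0:u0+w],(400,300),interpolation=cv2.INTER_CUBIC)
o=np.vstack([np.hstack([crop(t,220,170,80,60),crop(t,365,200,80,60)]),np.hstack([crop(s,256,174,80,60),crop(s,330,266,80,60)])])
cv2.imwrite("pics/c0.png",o[:,:,::-1])
for im,(u,v) in ((t,(265,225)),(t,(247,206)),(t,(271,222)),(t,(240,208)),(t,(380,230)),(t,(392,228)),(t,(386,225)),(t,(300,250)),(t,(420,215))):
    print(u,v,im[v,u],cv2.cvtColor(im[v:v+1,u:u+1],cv2.COLOR_RGB2HSV)[0,0])
E
```

```text
265 225 [187 159 115] [ 18  98 187]
247 206 [121 111  92] [ 20  61 121]
271 222 [187 161 116] [ 19  97 187]
240 208 [128 117 101] [ 18  54 128]
380 230 [87 73 57] [16 88 87]
392 228 [146 145 142] [ 23   7 146]
386 225 [115  92  62] [ 17 118 115]
300 250 [119 109  92] [ 19  58 119]
420 215 [125 113  96] [ 18  59 125]
```

View pics/c0.png

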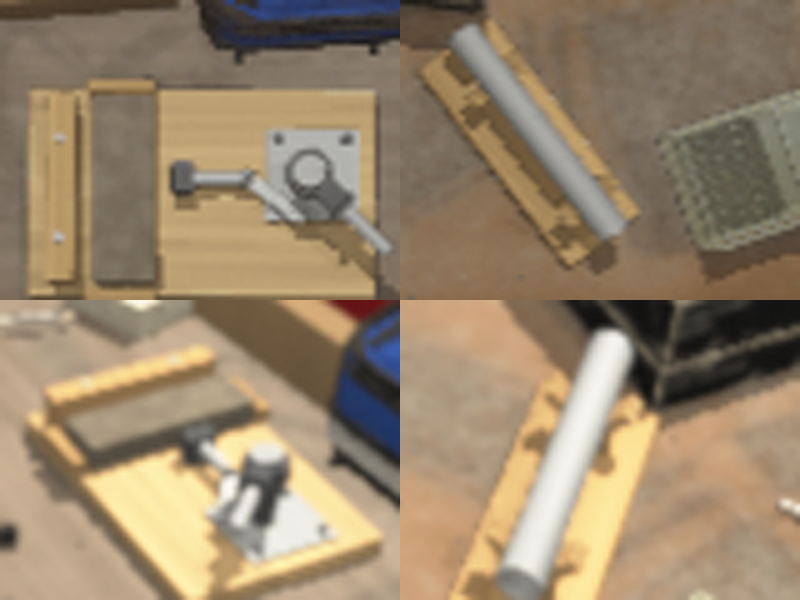

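The crops (5x) show the board corners in the top view at crop (28,90), (377,90), (377,296) and (28,298). The hub top is at (310,170) and the stub tip at (387,250). The tube runs (465,38)–(610,228), top-right panel. In the scene view the hub top is at (266,455) and the tube runs from (615,345) to (520,580).

```bash
python3 - <<'E'
import numpy as np,cv2
from h import *
t=np.load("pics/top0.npy"); s=np.load("pics/scene0.npy")
P=lambda x,y,u0,v0:(u0+(x+.5)/5-.5,v0+(y+.5)/5-.5)
c=[onz("top",*P(x,y,220,170),.018)[:2] for x,y in((28,90),(377,90),(377,297),(28,297))]
print(np.round(c,4)); 
loc=np.array([[75,225],[75,-55],[-95,-55],[-95,225]])/1000.
A,B=loc-loc.mean(0),np.array(c)-np.mean(c,0)
th=np.arctan2((A[:,0]*B[:,1]-A[:,1]*B[:,0]).sum(),(A*B).sum()); R=np.array([[np.cos(th),-np.sin(th)],[np.sin(th),np.cos(th)]])
o=np.mean(c,0)-R@loc.mean(0); print("fix yaw",th,"o",o,"res mm",1000*(A@R.T-B))
print("hub top",onz("top",*P(310,170,220,170),.085)[:2],onz("scene",*P(266,455-300,256,174),.085)[:2])
print("tip top", onz("top",*P(387,249,220,170),.075)[:2], "pred", o+R@(.09*np.array([np.cos(np.radians(225))]*2)))
for n,im,(u0,v0,w,h) in(("top",t,(370,200,48,52)),("scene",s,(340,268,50,62))):
    hsv=cv2.cvtColor(im,cv2.COLOR_RGB2HSV); m=np.zeros(im.shape[:2],np.uint8)
    m[v0:v0+h,u0:u0+w]=((hsv[...,1]<45)&(hsv[...,2]>95))[v0:v0+h,u0:u0+w]
    k,l,st,_=cv2.connectedComponentsWithStats(m); i=1+st[1:,4].argmax()
    pts=np.argwhere(l==i)[:,::-1].astype(np.float32); (cx,cy),wh,a=cv2.minAreaRect(pts); wh=np.array(wh)+1
    mu=pts.mean(0); d=np.linalg.svd(pts-mu,full_matrices=False)[2][0]
    pr=(pts-mu)@d; L=[pr.min()-.5,pr.max()+.5]; e=[onz(n,*(mu+d*x),.051) for x in L]
    print(n,st[i],mu,wh,"ends",np.round(e,4),"mid",np.mean(e,0),"len",np.linalg.norm(e[0]-e[1]),"yaw",np.degrees(np.arctan2(*(e[1]-e[0])[[1,0]])))
E
```

```text
[[0.6475 0.3379]
 [0.6437 0.0552]
 [0.4755 0.0586]
 [0.4798 0.3388]]
fix yaw -0.013880231215111685 o [0.57045767 0.1125305 ] res mm [[ 1.04766592 -1.44289684]
 [ 0.95883643  1.24758624]
 [-0.83683776  0.21682606]
 [-1.16966459 -0.02151546]]
hub top [0.57109738 0.11296411] [0.57197976 0.11400465]
tip top [0.50944594 0.05365077] pred [0.50594089 0.04978032]
top [375 205  36  43 332] [392.14157 226.03915] [52.21570587  7.5239048 ] ends [[ 0.5631 -0.2645  0.051 ]
 [ 0.397  -0.386   0.051 ]] mid [ 0.48004145 -0.32526157  0.051     ] len 0.2057911095907865 yaw -143.82681026307057
scene [350 272  27  54 508] [362.7933 298.3248] [10.47438335 58.00824738] ends [[ 0.5782 -0.2544  0.051 ]
 [ 0.3933 -0.3889  0.051 ]] mid [ 0.48577709 -0.32166136  0.051     ] len 0.22859225964327354 yaw -143.97935289503357
```

Emit:
move_arm:
  plan:
    - [[1, -23, -24.4, 0, 0, 0, 0], [1, -23, -24.4, 0, 0, 0, 0], [1, -23, -24.4, 0, 0, 0, 0], [1, -23, -24.4, 0, 0, 0, 0], [1, -23, -24.4, 0, 0, 0, 0], [1, -23, -24.4, 0, 0, 0, 0], [1, -23, -24.4, 0, 0, 0, 0], [1, -23, -24.4, 0, 0, 0, 0], [1, -23, -24.4, 0, 0, 0, 0], [1, -23, -24.4, 0, 0, 0, 0]]

```text
time: 0.93
position: [0.3286, 0.1524, 0.2311]
orientation: [-0.695, -3.063, 0.0]
force: [0.7, -0.1, -0.2]
finger_gap: 0.0854
finger_force: 0.0
```

```bash
python3 -c "
from h import *
s=readout.sense();print(s['qpos'],s['position'],s['orientation'],s['force'],s['time'])"
```

```text
[ 4.34220861e-01 -2.03736048e-02 -4.69346194e-01  1.12218244e+00
 -9.07420469e-05  8.80527960e-01] [0.32860014 0.15235285 0.23109027] [-6.95202936e-01 -3.06347212e+00  4.57085872e-04] [ 0.73288625 -0.12962736 -0.1982397 ] 0.9333
```

Emit:
move_arm:
  plan:
    - [[1, -22.9, -24.3, 0, 0, 0, 0], [1, -22.9, -24.3, 0, 0, 0, 0], [1, -22.9, -24.3, 0, 0, 0, 0], [1, -22.9, -24.3, 0, 0, 0, 0], [1, -22.9, -24.3, 0, 0, 0, 0], [1, -22.9, -24.3, 0, 0, 0, 0], [1, -22.9, -24.3, 0, 0, 0, 0], [1, -22.9, -24.3, 0, 0, 0, 0]]

```text
time: 1.6
position: [0.4098, -0.1021, 0.231]
orientation: [-0.697, -3.063, -0.0]
force: [1.8, 0.7, 0.0]
finger_gap: 0.0853
finger_force: 0.0
```

Emit:
move_arm:
  plan:
    - [[1, -22.9, -24.3, 0, 0, 0, 0], [1, -22.9, -24.3, 0, 0, 0, 0], [1, -22.9, -24.3, 0, 0, 0, 0], [1, -22.9, -24.3, 0, 0, 0, 0], [1, -22.9, -24.3, 0, 0, 0, 0], [1, -22.9, -24.3, 0, 0, 0, 0], [1, -22.9, -24.3, 0, 0, 0, 0]]

```text
time: 2.18
position: [0.481, -0.3246, 0.2307]
orientation: [-0.696, -3.062, -0.001]
force: [-0.5, 0.1, 0.0]
finger_gap: 0.0852
finger_force: 0.0
```

Emit:
move_arm:
  plan:
    - [[1, 0, 0, 0, 0, 0, -6.17], [1, 0, 0, 0, 0, 0, -6.17], [1, 0, 0, 0, 0, 0, -6.17], [1, 0, 0, 0, 0, 0, -6.17], [1, 0, 0, 0, 0, 0, -6.17], [1, 0, 0, 0, 0, 0, -6.17], [1, 0, 0, 0, 0, 0, -6.17], [1, 0, 0, 0, 0, 0, -6.17], [1, 0, 0, 0, 0, 0, -6.17], [1, 0, 0, 0, 0, 0, -6.17]]

```text
time: 3.02
position: [0.4808, -0.3229, 0.2307]
orientation: [0.981, -2.984, -0.002]
force: [0.6, 0.3, -0.4]
finger_gap: 0.0854
finger_force: 0.0
```

```bash
cat >> h.py <<'E'
from scipy.spatial.transform import Rotation as Ro
def st():
    s=readout.sense(); R=Ro.from_rotvec(s['orientation']).as_matrix()
    print('t',s['time'],'p',s['position'].round(4),'xang',np.degrees(np.arctan2(R[1,0],R[0,0])).round(2),'tilt',R[:,2].round(4),'q',s['qpos'].round(2),'F',s['force'].round(1),'M',s['wrist_torque'].round(2),'gap',round(s['finger_gap'],4)); return s,R
def togo(X,xang=None):
    s,R=st(); print('tool mm',(1000*R.T@(np.array(X)-s['position'])).round(1))
E
python3 - <<'E'
from h import *
togo([.4805,-.3245,.032])
s=capture("scene"); cv2.imwrite("pics/s1.png",cv2.resize(s[230:350,310:470],(800,600),interpolation=cv2.INTER_CUBIC)[:,:,::-1])
E
```

```text
t 3.0167 p [ 0.4808 -0.3229  0.2307] xang -143.6 tilt [-1.1e-03  7.0e-04 -1.0e+00] q [-0.59  0.35 -0.    1.22  0.   -1.23] F [ 0.6  0.3 -0.4] M [ 0.04 -0.03 -0.02] gap 0.0854
tool mm [  1.1  -1.4 198.7]
```

View pics/s1.png

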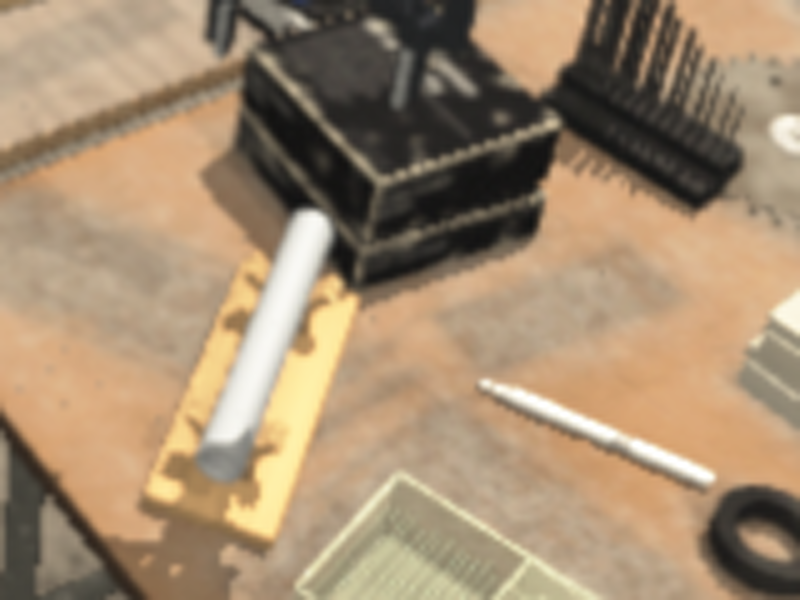

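The gripper hangs above the scene view; the tube runs (315,220)–(225,455) in this crop, clear of the black box.

Emit:
move_arm:
  plan:
    - [[1, 1, -1.4, 30, 0, 0, 0], [1, 0, 0, 30, 0, 0, 0], [1, 0, 0, 30, 0, 0, 0], [1, 0, 0, 30, 0, 0, 0], [1, 0, 0, 30, 0, 0, 0], [1, 0, 0, 25, 0, 0, 0], [1, 0, 0, 15, 0, 0, 0], [1, 0, 0, 8, 0, 0, 0], [1, 0, 0, 0, 0, 0, 0]]

```text
time: 3.82
position: [0.4796, -0.3237, 0.0311]
orientation: [0.971, -2.985, -0.006]
force: [0.7, 0.6, 0.1]
finger_gap: 0.0856
finger_force: 0.0
```

Emit:
move_arm:
  plan:
    - [[0.3, 0, 0, 0, 0, 0, 0], [0, 0, 0, 0, 0, 0, 0], [-0.1, 0, 0, 0, 0, 0, 0], [-1, 0, 0, 0, 0, 0, 0], [-1, 0, 0, 0, 0, 0, 0], [-1, 0, 0, 0, 0, 0, 0], [-1, 0, 0, 0, 0, 0, 0], [-1, 0, 0, 0, 0, 0, 0]]

```text
time: 4.48
position: [0.4821, -0.3257, 0.0346]
orientation: [-0.973, 2.986, -0.004]
force: [0.6, -0.7, 6.5]
finger_gap: 0.0247
finger_force: 60.7
```

```bash
python3 -c "
from h import *
st()"
```

```text
t 4.4833 p [ 0.4821 -0.3257  0.0346] xang -143.91 tilt [ 0.0021 -0.0018 -1.    ] q [-0.59  0.5  -0.32  0.75 -0.   -1.22] F [ 0.6 -0.7  6.5] M [-0.1   0.07  0.01] gap 0.0247
```

Emit:
move_arm:
  plan:
    - [[0, 0, 0, 0, 0, 0, 0], [0, 0, 0, 0, 0, 0, 0], [0, 0, 0, 0, 0, 0, 0], [0, 0, 0, 2, 0, 0, 0], [0, 0, 0, 2, 0, 0, 0], [0, 0, 0, 0, 0, 0, 0]]

```text
time: 4.98
position: [0.4806, -0.3245, 0.0285]
orientation: [0.973, -2.986, -0.002]
force: [-0.4, 0.9, -0.1]
finger_gap: 0.0425
finger_force: 0.0
```

```bash
python3 -c "
from h import *
st()"
```

```text
t 4.9833 p [ 0.4806 -0.3245  0.0285] xang -143.9 tilt [-1.2e-03  8.0e-04 -1.0e+00] q [-0.59  0.51 -0.32  0.74  0.   -1.22] F [-0.4  0.9 -0.1] M [ 0.01 -0.04 -0.02] gap 0.0425
```

Emit:
move_arm:
  plan:
    - [[-1, 0, 0, 0, 0, 0, 0], [-1, 0, 0, 0, 0, 0, 0], [-1, 0, 0, 0, 0, 0, 0], [-1, 0, 0, 0, 0, 0, 0], [-1, 0, 0, 0, 0, 0, 0]]

```text
time: 5.4
position: [0.4818, -0.3257, 0.0295]
orientation: [-0.973, 2.986, -0.003]
force: [1.5, -3.4, -2.0]
finger_gap: 0.0251
finger_force: 59.2
```

```bash
python3 -c "
from h import *
st()"
```

```text
t 5.4 p [ 0.4818 -0.3257  0.0295] xang -143.91 tilt [ 0.0012 -0.0015 -1.    ] q [-0.59  0.51 -0.32  0.74 -0.   -1.22] F [ 1.5 -3.4 -2. ] M [-0.69 -0.37  0.  ] gap 0.0251
```

Emit:
move_arm:
  plan:
    - [[-1, 0, 0, -10, 0, 0, 0], [-1, 0, 0, -20, 0, 0, 0], [-1, 0, 0, -30, 0, 0, 0], [-1, 0, 0, -30, 0, 0, 0], [-1, 0, 0, -20, 0, 0, 0], [-1, 0, 0, -10, 0, 0, 0], [-1, -9.8, 22.7, 0, 0, 0, 0], [-1, -9.8, 22.7, 0, 0, 0, 0], [-1, -9.8, 22.7, 0, 0, 0, 0], [-1, -9.8, 22.7, 0, 0, 0, 0]]

```text
time: 6.23
position: [0.4574, -0.2264, 0.1484]
orientation: [0.972, -2.985, -0.005]
force: [0.6, 0.7, -3.4]
finger_gap: 0.0248
finger_force: 59.6
```

Emit:
move_arm:
  plan:
    - [[-1, -9.8, 22.7, 0, 0, 0, 0], [-1, -9.8, 22.7, 0, 0, 0, 0], [-1, -9.8, 22.7, 0, 0, 0, 0], [-1, -9.8, 22.7, 0, 0, 0, 0], [-1, -9.8, 22.7, 0, 0, 0, 0], [-1, -9.8, 22.7, 0, 0, 0, 0], [-1, -9.8, 22.7, 0, 0, 0, 0], [-1, -9.8, 22.7, 0, 0, 0, 0], [-1, 0, 0, 0, 0, 0, -4], [-1, 0, 0, 0, 0, 0, -4.1]]

```text
time: 7.07
position: [0.4132, -0.0337, 0.1485]
orientation: [1.19, -2.904, -0.004]
force: [0.9, 0.1, -2.6]
finger_gap: 0.0248
finger_force: 59.8
```

Emit:
move_arm:
  plan:
    - [[-1, 0, 0, 0, 0, 0, 0], [-1, 0, 0, 0, 0, 0, 0]]

```text
time: 7.23
position: [0.4145, -0.0351, 0.1488]
orientation: [1.179, -2.91, -0.002]
force: [-0.7, 0.2, -2.6]
finger_gap: 0.0251
finger_force: 59.8
```

```bash
python3 - <<'E'
from h import *
togo([.4169,-.0363,.0535])
ims={}
for n in("scene","top"):
    im=capture(n); np.save(f"pics/{n}2.npy",im); ims[n]=im
    s,R=st(); p=s['position']+.0215*np.array([0,0,1]); print(n,proj(n,p),proj(n,p+.1*R[:,0]),proj(n,p-.1*R[:,0]))
a=cv2.resize(ims["scene"][190:310,215:325],(400,436),interpolation=cv2.INTER_CUBIC); b=cv2.resize(ims["top"][170:290,240:350],(400,436),interpolation=cv2.INTER_CUBIC)
cv2.imwrite("pics/d2.png",np.hstack([a,b])[:,:,::-1])
E
```

```text
t 7.2333 p [ 0.4145 -0.0351  0.1488] xang -135.88 tilt [-2.2e-03  5.0e-04 -1.0e+00] q [-0.08  0.13 -0.53  0.91  0.   -0.85] F [-0.7  0.2 -2.6] M [-0.04 -0.04 -0.  ] gap 0.0251
tool mm [-1.  -2.8 95.3]
t 7.2833 p [ 0.4147 -0.0353  0.1489] xang -135.9 tilt [-1.7e-03  4.0e-04 -1.0e+00] q [-0.09  0.13 -0.53  0.91  0.   -0.85] F [-0.7  0.2 -3.7] M [ 0.   -0.06 -0.03] gap 0.0249
scene [293.14304269 218.61577437] [284.1238592  237.53326643] [301.08094204 201.96320538]
t 7.3333 p [ 0.415  -0.0355  0.149 ] xang -135.9 tilt [-1.3e-03  3.0e-04 -1.0e+00] q [-0.09  0.13 -0.53  0.91  0.   -0.86] F [-0.6  0.3 -3.2] M [0.02 0.01 0.01] gap 0.025
top [323.51958154 242.53788615] [343.0051956  261.89588771] [304.13889728 223.28765576]
```

View pics/d2.png

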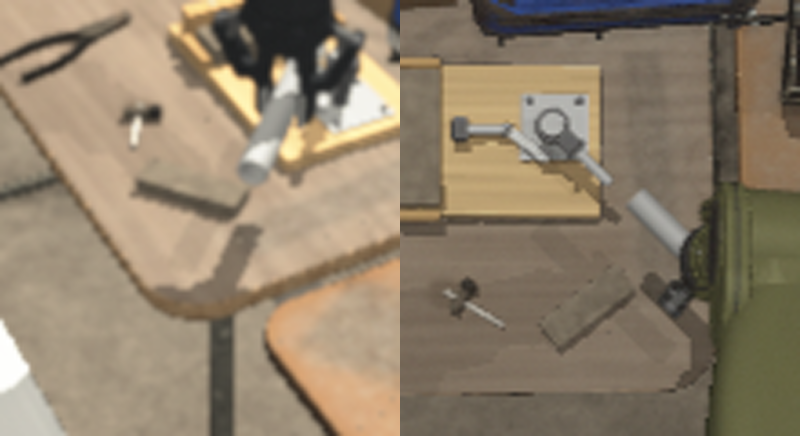

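The top view shows the tube's leading end at crop (639,198), in line with the stub tip at (610,183). In the scene view the tail end, at (252,170), is where it was predicted. I'll lower to stub height.

Emit:
move_arm:
  plan:
    - [[-1, -0.5, -2, 20, 0, 0, 0], [-1, 0, 0, 25, 0, 0, 0], [-1, 0, 0, 25, 0, 0, 0], [-1, 0, 0, 15, 0, 0, 0], [-1, 0, 0, 10, 0, 0, 0], [-1, 0, 0, 0, 0, 0, 0], [-1, 0, 0, 0, 0, 0, 0], [-1, 0, 0, 0, 0, 0, 0]]

```text
time: 8.0
position: [0.418, -0.0367, 0.0549]
orientation: [-1.18, 2.911, -0.0]
force: [1.0, 0.2, -2.9]
finger_gap: 0.0251
finger_force: 59.8
```

```bash
python3 - <<'E'
from h import *
togo([.4169,-.0363,.0535])
ims={}
for n in("scene","top"):
    im=capture(n); np.save(f"pics/{n}3.npy",im); ims[n]=im
    s,R=st(); p=s['position']+.0215*np.array([0,0,1]); 
    hub=np.array([.571,.1133,.075]); print(n,proj(n,p),proj(n,p+.1*R[:,0]),proj(n,p-.1*R[:,0]),'tip',proj(n,hub+.09*R[:,0]),'hubtop',proj(n,hub+[0,0,.01]))
a=cv2.resize(ims["scene"][190:250,260:315],(400,436),interpolation=cv2.INTER_CUBIC); b=cv2.resize(ims["top"][185:245,275:330],(400,436),interpolation=cv2.INTER_CUBIC)
cv2.imwrite("pics/d3.png",np.hstack([a,b])[:,:,::-1])
E
```

```text
t 8.0 p [ 0.418  -0.0367  0.0549] xang -135.85 tilt [ 8.e-04  0.e+00 -1.e+00] q [-0.09  0.25 -0.68  0.64  0.   -0.86] F [ 1.   0.2 -2.9] M [0.02 0.02 0.06] gap 0.0251
tool mm [0.5 1.1 1.4]
t 8.05 p [ 0.4183 -0.0367  0.0551] xang -135.84 tilt [ 1.7e-03 -1.0e-04 -1.0e+00] q [-0.09  0.25 -0.68  0.64  0.   -0.86] F [-0.8  0.  -1.8] M [ 0.03  0.01 -0.01] gap 0.025
scene [293.70400193 241.54125581] [285.14667415 261.17083469] [301.27771388 224.16222259] tip [302.60530347 220.636859  ] hubtop [308.67838378 204.76325111]
t 8.1 p [ 0.4185 -0.0367  0.0552] xang -135.83 tilt [ 2.1e-03 -2.0e-04 -1.0e+00] q [-0.09  0.25 -0.68  0.64  0.   -0.86] F [ 0.5  0.4 -2.6] M [-0.    0.06  0.03] gap 0.0248
top [320.7581414  242.38125829] [339.16676731 260.63884322] [302.43920724 224.21537572] tip [297.79917338 220.15683991] hubtop [281.514043   203.62609069]
```

View pics/d3.png

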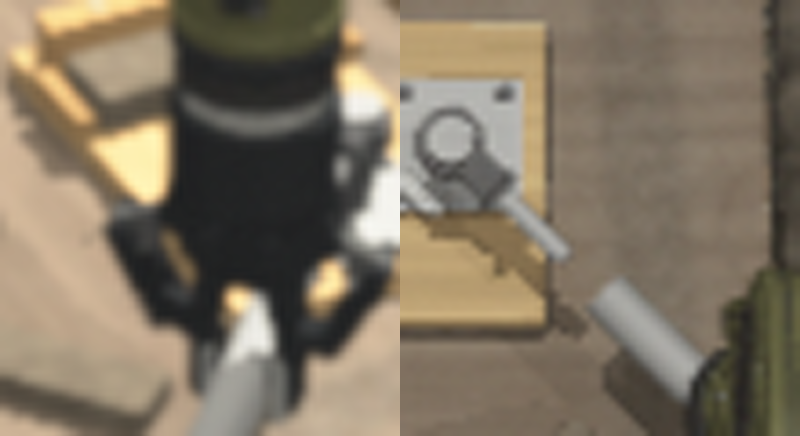

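The top view has the tube end at (609,292) and the stub tip at (567,255), about 31 mm apart. The tube may sit slightly to one side, so I'll measure both axes by mask.

```bash
python3 - <<'E'
from h import *
st()
im=np.load("pics/top3.npy"); hsv=cv2.cvtColor(im,cv2.COLOR_RGB2HSV)
def axis(u0,v0,u1,v1,smax,vmin):
    m=np.zeros(im.shape[:2],np.uint8); m[v0:v1,u0:u1]=((hsv[...,1]<smax)&(hsv[...,2]>vmin))[v0:v1,u0:u1]
    k,l,s,_=cv2.connectedComponentsWithStats(m); i=1+s[1:,4].argmax(); p=np.argwhere(l==i)[:,::-1].astype(float)
    w=hsv[...,2][l==i].astype(float)*0+1; mu=p.mean(0); d=np.linalg.svd(p-mu,full_matrices=False)[2][0]; d*=np.sign(d[0]); pr=(p-mu)@d
    e=[onz("top",*(mu+d*x),.075) for x in(pr.min()-.3,pr.max()+.3)]; print(s[i],np.round(e,4)); return e
piv=np.array([.571,.1133]); a=np.radians(-135.84); d=np.array([np.cos(a),np.sin(a)]); n=np.array([-d[1],d[0]])
for e in (axis(289,211,299,222,45,110),axis(300,222,314,238,45,110)):
    for q in e: print('along',(q[:2]-piv)@d,'perp',(q[:2]-piv)@n)
E
```

```text
t 8.1 p [ 0.4185 -0.0367  0.0552] xang -135.83 tilt [ 2.1e-03 -2.0e-04 -1.0e+00] q [-0.09  0.25 -0.68  0.64  0.   -0.86] F [ 0.5  0.4 -2.6] M [-0.    0.06  0.03] gap 0.0248
[289 211  10  10  36] [[0.5433 0.0854 0.075 ]
 [0.507  0.0521 0.075 ]]
[301 223  13  15 106] [[ 0.4923  0.0317  0.075 ]
 [ 0.4412 -0.0106  0.075 ]]
along 0.03928487860727616 perp 0.0006990689875993508
along 0.08856097631232432 perp -0.0006297964318412053
along 0.11332974388786243 perp 0.0037276306654059643
along 0.1794615405974751 perp -0.00153242501376289
```

Emit:
move_arm:
  plan:
    - [[-1, 0, 1, 1.3, 0, 0, 0], [-1, 0, 0, 0, 0, 0, 0], [-1, 0, 0, 0, 0, 0, 0], [-1, -5, 0, 0, 0, 0, 0], [-1, -7, 0, 0, 0, 0, 0], [-1, -7, 0, 0, 0, 0, 0], [-1, -7, 0, 0, 0, 0, 0], [-1, -6, 0, 0, 0, 0, 0], [-1, 0, 0, 0, 0, 0, 0]]

```text
time: 8.85
position: [0.4415, -0.0125, 0.0532]
orientation: [-1.183, 2.908, -0.001]
force: [0.9, -0.3, -3.2]
finger_gap: 0.0251
finger_force: 59.8
```

```bash
cat >> h.py <<'E'
piv=np.array([.571,.1133])
def lev():
    s,R=st(); v=s['position'][:2]-piv; print('r mm',1000*np.hypot(*v),'ang',np.degrees(np.arctan2(v[1],v[0]))%360,'Ftool',(R.T@s['force']).round(1),'along/perp',(1000*v@R[:2,0]).round(1),(1000*v@R[:2,1]).round(1))
E
python3 -c "
from h import *
lev()"
```

```text
t 8.85 p [ 0.4415 -0.0125  0.0532] xang -135.72 tilt [ 1.8e-03  4.0e-04 -1.0e+00] q [-0.03  0.28 -0.63  0.65  0.   -0.8 ] F [ 0.9 -0.3 -3.2] M [-0.06 -0.07  0.01] gap 0.0251
r mm 180.54893010633617 ang 224.18162023661085 Ftool [-0.5 -0.8  3.2] along/perp 180.5 0.3
```

Emit:
move_arm:
  plan:
    - [[-1, -5, 0, 0, 0, 0, 0], [-1, -6, 0, 0, 0, 0, 0], [-1, -6, 0, 0, 0, 0, 0], [-1, -6, 0, 0, 0, 0, 0], [-1, -6, 0, 0, 0, 0, 0], [-1, -5, 0, 0, 0, 0, 0], [-1, 0, 0, 0, 0, 0, 0]]

```text
time: 9.43
position: [0.4654, 0.0109, 0.0532]
orientation: [-1.183, 2.909, -0.0]
force: [0.6, -0.3, -3.5]
finger_gap: 0.0252
finger_force: 59.8
```

```bash
python3 -c "
from h import *
lev()"
```

```text
t 9.4333 p [0.4654 0.0109 0.0532] xang -135.75 tilt [ 1.4e-03  3.0e-04 -1.0e+00] q [ 0.02  0.32 -0.58  0.68  0.   -0.75] F [ 0.6 -0.3 -3.5] M [ 0.02 -0.05  0.  ] gap 0.0252
r mm 147.08206874040985 ang 224.12221655032565 Ftool [-0.2 -0.6  3.5] along/perp 147.1 0.3
```

Inside with no contact. Now slowly to the shoulder.

Emit:
move_arm:
  plan:
    - [[-1, -1.5, 0, 0, 0, 0, 0], [-1, -1.5, 0, 0, 0, 0, 0], [-1, -1.5, 0, 0, 0, 0, 0], [-1, -1, 0, 0, 0, 0, 0], [-1, 0, 0, 0, 0, 0, 0]]

```text
time: 9.85
position: [0.4681, 0.014, 0.053]
orientation: [-1.182, 2.911, -0.0]
force: [0.5, 0.5, -2.9]
finger_gap: 0.0251
finger_force: 59.8
```

Emit:
move_arm:
  plan:
    - [[-1, -1, 0, 0, 0, 0, 0], [-1, -1, 0, 0, 0, 0, 0], [-1, 0, 0, 0, 0, 0, 0]]

```text
time: 10.1
position: [0.4696, 0.0155, 0.053]
orientation: [-1.182, 2.911, -0.0]
force: [0.0, 0.2, -3.4]
finger_gap: 0.025
finger_force: 59.8
```

```bash
python3 -c "
from h import *
lev()"
```

```text
t 10.1 p [0.4696 0.0155 0.053 ] xang -135.8 tilt [ 3.e-04  1.e-04 -1.e+00] q [ 0.03  0.32 -0.57  0.68  0.   -0.74] F [ 0.   0.2 -3.4] M [-0.01 -0.05  0.05] gap 0.025
r mm 140.88204660108173 ang 223.96570310580773 Ftool [-0.2  0.1  3.4] along/perp 140.9 0.6
```

Emit:
move_arm:
  plan:
    - [[-1, -1, 0, 0, 0, 0, 0], [-1, -1, 0, 0, 0, 0, 0], [-1, 0, 0, 0, 0, 0, 0]]

```text
time: 10.35
position: [0.4711, 0.0169, 0.053]
orientation: [-1.182, 2.91, -0.0]
force: [0.4, 0.6, -2.6]
finger_gap: 0.0251
finger_force: 59.8
```

Emit:
move_arm:
  plan:
    - [[-1, -1, 0, 0, 0, 0, 0], [-1, -1, 0, 0, 0, 0, 0], [-1, 0, 0, 0, 0, 0, 0]]

```text
time: 10.6
position: [0.4713, 0.0176, 0.0528]
orientation: [1.18, -2.909, 0.001]
force: [-2.4, -2.5, -1.2]
finger_gap: 0.025
finger_force: 60.0
```

```bash
python3 -c "
from h import *
lev()"
```

```text
t 10.6 p [0.4713 0.0176 0.0528] xang -135.82 tilt [-0.0019 -0.0016 -1.    ] q [ 0.04  0.33 -0.56  0.68 -0.   -0.73] F [-2.4 -2.5 -1.2] M [-0.52  0.35 -0.06] gap 0.025
r mm 138.2062409611669 ang 223.82395124143147 Ftool [ 3.4 -0.1  1.2] along/perp 138.2 0.9
```

Emit:
move_arm:
  plan:
    - [[-1, -1, 0, 0, 0, 0, 0], [-1, -1, 0, 0, 0, 0, 0], [-1, 0, 0, 0, 0, 0, 0], [-1, 0, 0, 0, 0, 0, 0], [-1, 0, 0, 0, 0, 0, 0]]

```text
time: 11.02
position: [0.4711, 0.0178, 0.0525]
orientation: [1.178, -2.906, 0.003]
force: [-6.0, -6.3, -0.1]
finger_gap: 0.0248
finger_force: 60.2
```

```bash
python3 -c "
from h import *
lev()"
```

```text
t 11.0167 p [0.4711 0.0178 0.0525] xang -135.88 tilt [-0.0045 -0.004  -1.    ] q [ 0.04  0.33 -0.56  0.69 -0.   -0.73] F [-6.  -6.3 -0.1] M [-1.22  0.79 -0.18] gap 0.0248
r mm 138.1837293109412 ang 223.7167841250166 Ftool [ 8.7 -0.3  0.1] along/perp 138.2 1.0
```

Bearing on the shoulder at 8.7 N. I'll back off slightly, give the tube a small yaw lead, and start the swing.

Emit:
move_arm:
  plan:
    - [[-1, 2, 0, 0, 0, 0, 0], [-1, 2, 3, 0, 0, 0, 2.5], [-1, 0, 3, 0, 0, 0, 2.5], [-1, 0, 0, 0, 0, 0, 0]]

```text
time: 11.35
position: [0.4665, 0.0218, 0.053]
orientation: [-1.053, 2.959, 0.002]
force: [-0.9, 0.2, -2.6]
finger_gap: 0.0249
finger_force: 59.9
```

```bash
python3 -c "
from h import *
lev()"
```

```text
t 11.35 p [0.4665 0.0218 0.053 ] xang -140.82 tilt [-1.0e-04  1.2e-03 -1.0e+00] q [ 0.05  0.32 -0.57  0.68  0.   -0.64] F [-0.9  0.2 -2.6] M [-0.17  0.19  0.03] gap 0.0249
r mm 138.931010311899 ang 221.21896319092016 Ftool [0.6 0.7 2.6] along/perp 138.8 -4.9
```

Emit:
move_arm:
  plan:
    - [[-1, 0.1, 5, 0, 0, 0, 2], [-1, 0.1, 8.5, 0, 0, 0, 3.5], [-1, 0.1, 8.5, 0, 0, 0, 3.5], [-1, 0.1, 8.5, 0, 0, 0, 3.5], [-1, 0.1, 5, 0, 0, 0, 2], [-1, 0, 0, 0, 0, 0, 0]]

```text
time: 11.85
position: [0.4482, 0.0481, 0.0533]
orientation: [-0.669, 3.068, -0.012]
force: [2.0, -10.7, -3.7]
finger_gap: 0.025
finger_force: 59.9
```

```bash
python3 -c "
from h import *
lev()"
```

```text
t 11.85 p [0.4482 0.0481 0.0533] xang -155.38 tilt [ 0.0032 -0.0069 -1.    ] q [ 0.11  0.29 -0.61  0.66 -0.01 -0.32] F [  2.  -10.7  -3.7] M [-1.96 -0.3  -0.33] gap 0.025
r mm 139.02721034001436 ang 207.95533276772076 Ftool [  2.6 -10.5   3.8] along/perp 138.8 -8.1
```

Emit:
move_arm:
  plan:
    - [[-1, 0.1, 6, 0, 0, 0, 2.5], [-1, 0.1, 8.5, 0, 0, 0, 3.5], [-1, 0.1, 8.5, 0, 0, 0, 3.5], [-1, 0.1, 8.5, 0, 0, 0, 3.5], [-1, 0.1, 8.5, 0, 0, 0, 3.5], [-1, 0.1, 8.5, 0, 0, 0, 3.5], [-1, 0.1, 8.5, 0, 0, 0, 3.5], [-1, 0.1, 6, 0, 0, 0, 2.5], [-1, 0, 0, 0, 0, 0, 0]]

```text
time: 12.6
position: [0.4326, 0.1074, 0.053]
orientation: [0.041, 3.139, -0.016]
force: [2.6, -14.7, -1.8]
finger_gap: 0.0249
finger_force: 60.3
```

```bash
python3 -c "
from h import *
lev()"
```

```text
t 12.6 p [0.4326 0.1074 0.053 ] xang 178.52 tilt [ 0.0024 -0.0103 -0.9999] q [ 0.25  0.29 -0.62  0.66 -0.01  0.28] F [  2.6 -14.7  -1.8] M [-2.79 -0.41 -0.63] gap 0.0249
r mm 138.49433605509861 ang 182.44446139049654 Ftool [ -3.  -14.6   2. ] along/perp 138.2 -9.5
```

Emit:
move_arm:
  plan:
    - [[-1, 0.4, 6, 0, 0, 0, 2.5], [-1, 0.5, 8.5, 0, 0, 0, 3.5], [-1, 0.5, 8.5, 0, 0, 0, 3.5], [-1, 0.5, 8.5, 0, 0, 0, 3.5], [-1, 0.5, 8.5, 0, 0, 0, 3.5], [-1, 0.5, 8.5, 0, 0, 0, 3.5], [-1, 0.4, 6, 0, 0, 0, 2.5], [-1, 0, 0, 0, 0, 0, 0]]

```text
time: 13.27
position: [0.4394, 0.1619, 0.0527]
orientation: [0.652, 3.07, -0.012]
force: [1.2, -11.6, -2.2]
finger_gap: 0.0252
finger_force: 60.4
```

```bash
python3 -c "
from h import *
lev()"
```

```text
t 13.2667 p [0.4394 0.1619 0.0527] xang 156.03 tilt [ 0.0013 -0.0081 -1.    ] q [ 0.36  0.32 -0.57  0.68 -0.01  0.78] F [  1.2 -11.6  -2.2] M [-2.29 -0.35 -0.49] gap 0.0252
r mm 140.29170808312773 ang 159.74251025641482 Ftool [ -5.9 -10.1   2.3] along/perp 140.0 -9.1
```

Emit:
move_arm:
  plan:
    - [[-1, 0.2, 4.9, 0, 0, 0, 2], [-1, 0.2, 4.9, 0, 0, 0, 2], [-1, 0.2, 4.9, 0, 0, 0, 2], [-1, 0.2, 4.9, 0, 0, 0, 2], [-1, 0, 0, 0, 0, 0, 0]]

```text
time: 13.68
position: [0.446, 0.1781, 0.0522]
orientation: [0.866, 3.018, -0.017]
force: [0.0, -13.4, -1.8]
finger_gap: 0.0247
finger_force: 60.5
```

Emit:
move_arm:
  plan:
    - [[-1, 0.2, 4.9, 0, 0, 0, 2], [-1, 0.2, 4.9, 0, 0, 0, 2], [-1, 0, 0, 0, 0, 0, 0]]

```text
time: 13.93
position: [0.4504, 0.1882, 0.0521]
orientation: [-0.969, -2.988, 0.011]
force: [-2.0, -8.0, -1.7]
finger_gap: 0.0248
finger_force: 60.3
```

```bash
python3 -c "
from h import *
lev()"
```

```text
t 13.9333 p [0.4504 0.1882 0.0521] xang 144.06 tilt [-0.0028 -0.0063 -1.    ] q [ 0.4   0.35 -0.52  0.7  -0.    1.03] F [-2.  -8.  -1.7] M [-1.46  0.26 -0.39] gap 0.0248
r mm 141.9935063562186 ang 148.1456258658897 Ftool [-3.1 -7.7  1.7] along/perp 141.6 -10.1
```

Emit:
move_arm:
  plan:
    - [[-1, 0, 4.9, 0, 0, 0, 2], [-1, 0, 4.9, 0, 0, 0, 2], [-1, 0, 0, 0, 0, 0, 0]]

```text
time: 14.18
position: [0.4588, 0.2, 0.0531]
orientation: [1.068, 2.954, 0.003]
force: [0.7, 0.5, -2.8]
finger_gap: 0.0251
finger_force: 60.5
```

Emit:
move_arm:
  plan:
    - [[-1, 0, 4.9, 0, 0, 0, 2], [-1, 0, 0, 0, 0, 0, 0]]

```text
time: 14.35
position: [0.4622, 0.2039, 0.0533]
orientation: [1.118, 2.934, 0.004]
force: [1.1, 0.3, -3.0]
finger_gap: 0.025
finger_force: 60.4
```

```bash
python3 -c "
from h import *
lev()"
```

```text
t 14.35 p [0.4622 0.2039 0.0533] xang 138.29 tilt [ 0.0022  0.0018 -1.    ] q [ 0.42  0.37 -0.49  0.71  0.    1.14] F [ 1.1  0.3 -3. ] M [-0.01 -0.04  0.02] gap 0.025
r mm 141.6037984128715 ang 140.2179633310038 Ftool [-0.6  0.9  3. ] along/perp 141.5 -4.8
```

Snapped over. Following the lever to its far stop.

Emit:
move_arm:
  plan:
    - [[-1, 0, 4.9, 0, 0, 0, 2], [-1, 0, 4.9, 0, 0, 0, 2], [-1, 0, 0, 0, 0, 0, 0]]

```text
time: 14.6
position: [0.4675, 0.2102, 0.053]
orientation: [-1.22, -2.895, 0.0]
force: [-0.3, -0.5, -2.9]
finger_gap: 0.0255
finger_force: 60.5
```

Emit:
move_arm:
  plan:
    - [[-1, 0, 2.5, 0, 0, 0, 1], [-1, 0, 2.5, 0, 0, 0, 1], [-1, 0, 0, 0, 0, 0, 0]]

```text
time: 14.85
position: [0.4696, 0.2119, 0.0525]
orientation: [-1.274, -2.87, 0.006]
force: [-2.4, -3.6, -1.4]
finger_gap: 0.0248
finger_force: 60.7
```

```bash
python3 -c "
from h import *
lev()"
```

```text
t 14.85 p [0.4696 0.2119 0.0525] xang 132.13 tilt [-0.0026 -0.0032 -1.    ] q [ 0.43  0.39 -0.46  0.73 -0.    1.26] F [-2.4 -3.6 -1.4] M [-0.84  0.39 -0.23] gap 0.0248
r mm 141.44170753197477 ang 135.79850302239632 Ftool [-1.  -4.2  1.4] along/perp 141.2 -9.0
```

Emit:
move_arm:
  plan:
    - [[-1, 0, 1.5, 0, 0, 0, 0.4], [-1, 0, 1.5, 0, 0, 0, 0.4], [-1, 0, 0, 0, 0, 0, 0]]

```text
time: 15.1
position: [0.4705, 0.2125, 0.0521]
orientation: [-1.295, -2.86, 0.011]
force: [-4.7, -6.3, -0.4]
finger_gap: 0.025
finger_force: 60.9
```

```bash
python3 -c "
from h import *
lev()"
```

```text
t 15.1 p [0.4705 0.2125 0.0521] xang 131.3 tilt [-0.0047 -0.0058 -1.    ] q [ 0.43  0.39 -0.45  0.73 -0.    1.28] F [-4.7 -6.3 -0.4] M [-1.44  0.73 -0.37] gap 0.025
r mm 141.192940813699 ang 135.3580584130197 Ftool [-1.6 -7.7  0.5] along/perp 140.8 -10.0
```

Emit:
move_arm:
  plan:
    - [[-1, 0, 1.5, 0, 0, 0, 0.2], [-1, 0, 1.5, 0, 0, 0, 0.2], [-1, 0, 1.5, 0, 0, 0, 0.2], [-1, 0, 1.5, 0, 0, 0, 0.2], [-1, 0, 0, 0, 0, 0, 0]]

```text
time: 15.52
position: [0.4718, 0.2133, 0.0513]
orientation: [-1.316, -2.848, 0.024]
force: [-8.4, -12.8, 4.3]
finger_gap: 0.0252
finger_force: 61.7
```

```bash
python3 -c "
from h import *
lev()"
```

```text
t 15.5167 p [0.4718 0.2133 0.0513] xang 130.39 tilt [-0.0103 -0.012  -0.9999] q [ 0.43  0.4  -0.44  0.74 -0.01  1.29] F [ -8.4 -12.8   4.3] M [-2.73  1.5  -0.84] gap 0.0252
r mm 140.85349652809577 ang 134.7939975097175 Ftool [ -4.3 -14.8  -4.1] along/perp 140.4 -10.8
```

Emit:
move_arm:
  plan:
    - [[-1, 0, 1.5, -0.5, 0, 0, 0], [-1, 0, 1.5, -0.5, 0, 0, 0], [-1, 0, 0, 0, 0, 0, 0]]

```text
time: 15.77
position: [0.4719, 0.2134, 0.0515]
orientation: [-1.316, -2.845, 0.031]
force: [-9.7, -16.4, 2.4]
finger_gap: 0.0249
finger_force: 61.8
```

```bash
python3 -c "
from h import *
lev()"
```

```text
t 15.7667 p [0.4719 0.2134 0.0515] xang 130.35 tilt [-0.0142 -0.0153 -0.9998] q [ 0.43  0.41 -0.43  0.75 -0.01  1.3 ] F [ -9.7 -16.4   2.4] M [-3.23  1.88 -1.  ] gap 0.0249
r mm 140.8564920193663 ang 134.70627448031854 Ftool [ -6.3 -18.1  -2. ] along/perp 140.4 -10.7
```

Add about 2 N more and hold for over a second.

Emit:
move_arm:
  plan:
    - [[-1, 0, 1.2, 0, 0, 0, 0], [-1, 0, 0, 0, 0, 0, 0], [-1, 0, 0, 0, 0, 0, 0], [-1, 0, 0, 0, 0, 0, 0], [-1, 0, 0, 0, 0, 0, 0], [-1, 0, 0, 0, 0, 0, 0], [-1, 0, 0, 0, 0, 0, 0]]

```text
time: 16.35
position: [0.472, 0.2135, 0.0513]
orientation: [-1.317, -2.844, 0.034]
force: [-12.1, -16.7, 3.3]
finger_gap: 0.0247
finger_force: 62.0
```

Emit:
move_arm:
  plan:
    - [[-1, 0, 0, 0, 0, 0, 0], [-1, 0, 0, 0, 0, 0, 0], [-1, 0, 0, 0, 0, 0, 0], [-1, 0, 0, 0, 0, 0, 0], [-1, 0, 0, 0, 0, 0, 0], [-1, 0, 0, 0, 0, 0, 0], [-1, 0, 0, 0, 0, 0, 0], [-1, 0, 0, 0, 0, 0, 0]]

```text
time: 17.02
position: [0.472, 0.2135, 0.0513]
orientation: [-1.317, -2.844, 0.033]
force: [-11.3, -16.5, 3.7]
finger_gap: 0.025
finger_force: 62.0
```

```bash
python3 -c "
from h import *
lev()"
```

```text
t 17.0167 p [0.472  0.2135 0.0513] xang 130.32 tilt [-0.0153 -0.0164 -0.9997] q [ 0.43  0.41 -0.43  0.75 -0.01  1.3 ] F [-11.3 -16.5   3.7] M [-3.5   2.08 -1.09] gap 0.025
r mm 140.8242578309141 ang 134.64171701399138 Ftool [ -5.3 -19.4  -3.2] along/perp 140.4 -10.6
```

Emit:
move_arm:
  plan:
    - [[-1, 0, -3.3, 0.5, 0, 0, -0.4], [-1, 0, -3.3, 0.5, 0, 0, -0.4], [-1, 0, -3.3, 0, 0, 0, -0.4], [-1, 0, -3.3, 0, 0, 0, -0.4], [-1, 0, -2.5, 0, 0, 0, -1], [-1, 0, -2.5, 0, 0, 0, -1], [-1, 0, -2.5, 0, 0, 0, -1], [-1, 0, 0, 0, 0, 0, 0], [-1, 0, 0, 0, 0, 0, 0]]

```text
time: 17.77
position: [0.4663, 0.2089, 0.0533]
orientation: [1.196, 2.904, 0.002]
force: [0.6, 0.1, -3.1]
finger_gap: 0.025
finger_force: 60.7
```

```bash
python3 -c "
from h import *
lev()"
```

```text
t 17.7667 p [0.4663 0.2089 0.0533] xang 135.23 tilt [ 0.0014  0.001  -1.    ] q [ 0.42  0.38 -0.47  0.72  0.    1.2 ] F [ 0.6  0.1 -3.1] M [-0.01 -0.03 -0.02] gap 0.025
r mm 141.79253927909096 ang 137.61713957772773 Ftool [-0.3  0.5  3.1] along/perp 141.7 -5.9
```

Emit:
move_arm:
  plan:
    - [[-1, 0, -2.9, 0, 0, 0, -2], [-1, 0, -2.9, 0, 0, 0, -2], [-1, 0, -2.9, 0, 0, 0, -1.9], [-1, 0, 0, 0, 0, 0, 0], [-1, 0, 0, 0, 0, 0, 0]]

```text
time: 18.18
position: [0.4601, 0.2023, 0.0532]
orientation: [1.047, 2.961, 0.001]
force: [-0.8, 0.5, -2.7]
finger_gap: 0.0253
finger_force: 60.6
```

```bash
python3 -c "
from h import *
lev()"
```

```text
t 18.1833 p [0.4601 0.2023 0.0532] xang 141.06 tilt [ 8.e-04  6.e-04 -1.e+00] q [ 0.41  0.37 -0.49  0.71  0.    1.09] F [-0.8  0.5 -2.7] M [-0.03 -0.03 -0.  ] gap 0.0253
r mm 142.19533085424152 ang 141.2573139310253 Ftool [ 1.  -0.1  2.7] along/perp 142.2 -0.5
```

Aligned with the stub. Drawing off.

Emit:
move_arm:
  plan:
    - [[-1, 4, 0, 0, 0, 0, 0], [-1, 7, 0, 0, 0, 0, 0], [-1, 7, 0, 0, 0, 0, 0], [-1, 7, 0, 0, 0, 0, 0], [-1, 5, 0, 0, 0, 0, 0], [-1, 0, 0, 0, 0, 0, 0]]

```text
time: 18.68
position: [0.4349, 0.2214, 0.0529]
orientation: [-1.043, -2.962, 0.001]
force: [-0.5, 0.2, -2.5]
finger_gap: 0.025
finger_force: 60.7
```

```bash
python3 -c "
from h import *
lev()"
```

```text
t 18.6833 p [0.4349 0.2214 0.0529] xang 141.19 tilt [-0.001 -0.    -1.   ] q [ 0.47  0.35 -0.52  0.7   0.    1.15] F [-0.5  0.2 -2.5] M [-0.   -0.03 -0.  ] gap 0.025
r mm 173.81694324343533 ang 141.55185492680437 Ftool [ 0.6 -0.2  2.5] along/perp 173.8 -1.1
```

Emit:
move_arm:
  plan:
    - [[-1, 6, 0.5, 0, 0, 0, 0], [-1, 9, 0, 0, 0, 0, 0], [-1, 9, 0, 0, 0, 0, 0], [-1, 9, 0, 0, 0, 0, 0], [-1, 9, 0, 0, 0, 0, 0], [-1, 8, 0, 0, 0, 0, 0], [-1, 0, 0, -15, 0, 0, 0], [-1, 0, 0, -30, 0, 0, 0], [-1, 0, 0, -30, 0, 0, 0], [-1, 0, 0, -20, 0, 0, 0]]

```text
time: 19.52
position: [0.3978, 0.2534, 0.1503]
orientation: [1.045, 2.961, 0.003]
force: [1.6, 0.5, -2.3]
finger_gap: 0.0252
finger_force: 60.8
```

```bash
python3 - <<'E'
from h import *
lev()
ims={n:capture(n) for n in("scene","top")}
a=cv2.resize(ims["scene"][170:240,250:340],(400,311),interpolation=cv2.INTER_CUBIC); b=cv2.resize(ims["top"][170:240,215:305],(400,311),interpolation=cv2.INTER_CUBIC)
cv2.imwrite("pics/d4.png",np.hstack([a,b])[:,:,::-1])
E
```

```text
t 19.5167 p [0.3978 0.2534 0.1503] xang 141.13 tilt [ 0.0018  0.0011 -1.    ] q [ 0.57  0.22 -0.41  0.93 -0.    1.25] F [ 1.6  0.5 -2.3] M [ 0.07 -0.1  -0.01] gap 0.0252
r mm 222.78000123344694 ang 141.0379228026576 Ftool [-0.9  1.4  2.3] along/perp 222.8 0.4
```

View pics/d4.png

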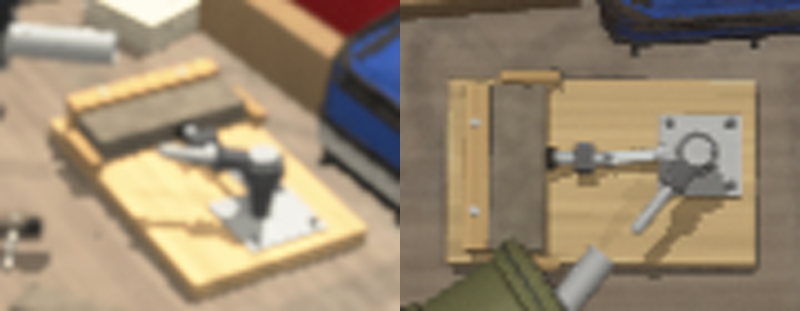

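The lever is closed and the stone is flush with the fence, with no gap at crop (491,165). Returning the tube.

Emit:
move_arm:
  plan:
    - [[-1, 0, 0, 0, 0, 0, -4], [-1, 0, 0, 0, 0, 0, -7], [-1, 0, 0, 0, 0, 0, -7], [-1, 0, 0, 0, 0, 0, -7], [-1, 0, 0, 0, 0, 0, -7], [-1, 0, 0, 0, 0, 0, -7], [-1, 0, 0, 0, 0, 0, -7], [-1, 0, 0, 0, 0, 0, -7], [-1, 0, 0, 0, 0, 0, -7], [-1, 0, 0, 0, 0, 0, -7]]

```text
time: 20.45
position: [0.3965, 0.2521, 0.1464]
orientation: [0.771, -3.043, 0.001]
force: [-0.5, -0.8, -2.7]
finger_gap: 0.0249
finger_force: 60.7
```

Emit:
move_arm:
  plan:
    - [[-1, 0, 0, 0, 0, 0, -5], [-1, 0, 0, 0, 0, 0, -3], [-1, 0, 0, 0, 0, 0, 0]]

```text
time: 20.7
position: [0.3965, 0.2522, 0.1465]
orientation: [0.974, -2.984, 0.001]
force: [-0.4, -0.2, -3.6]
finger_gap: 0.0247
finger_force: 60.7
```

```bash
python3 -c "
from h import *
togo([.4806,-.3245,.1485])"
```

```text
t 20.7 p [0.3965 0.2522 0.1465] xang -143.84 tilt [-0.0022 -0.0014 -1.    ] q [ 0.57  0.22 -0.42  0.93  0.   -0.06] F [-0.4 -0.2 -3.6] M [ 0.02  0.08 -0.01] gap 0.0247
tool mm [ 272.3 -515.2   -1.4]
```

Emit:
move_arm:
  plan:
    - [[-1, 8, -16, 0, 0, 0, 0], [-1, 17, -32, 0, 0, 0, 0], [-1, 17, -32, 0, 0, 0, 0], [-1, 17, -32, 0, 0, 0, 0], [-1, 17, -32, 0, 0, 0, 0], [-1, 17, -32, 0, 0, 0, 0], [-1, 17, -32, 0, 0, 0, 0], [-1, 17, -32, 0, 0, 0, 0], [-1, 17, -32, 0, 0, 0, 0], [-1, 17, -32, 0, 0, 0, 0]]

```text
time: 21.53
position: [0.4459, -0.0894, 0.1471]
orientation: [0.971, -2.987, -0.001]
force: [0.8, 0.5, -2.3]
finger_gap: 0.025
finger_force: 60.8
```

Emit:
move_arm:
  plan:
    - [[-1, 17, -32, 0, 0, 0, 0], [-1, 17, -32, 0, 0, 0, 0], [-1, 17, -32, 0, 0, 0, 0], [-1, 17, -32, 0, 0, 0, 0], [-1, 17, -32, 0, 0, 0, 0], [-1, 16, -30, 0, 0, 0, 0], [-1, 9, -17, 0, 0, 0, 0], [-1, 0, 0, 0, 0, 0, 0], [-1, 0, 0, 0, 0, 0, 0], [-1, 0, 0, 0, 0, 0, 0]]

```text
time: 22.37
position: [0.4789, -0.319, 0.1468]
orientation: [0.972, -2.986, -0.004]
force: [-1.2, 0.8, -3.2]
finger_gap: 0.025
finger_force: 60.7
```

```bash
python3 -c "
from h import *
togo([.4806,-.3245,.0295])"
```

```text
t 22.3667 p [ 0.4789 -0.319   0.1468] xang -143.94 tilt [-0.0021  0.0019 -1.    ] q [-0.59  0.39 -0.17  1.01  0.   -1.22] F [-1.2  0.8 -3.2] M [ 0.04 -0.03 -0.03] gap 0.025
tool mm [  1.8  -5.8 117.3]
```

Emit:
move_arm:
  plan:
    - [[-1, 1.6, -6.6, 0, 0, 0, 0], [-1, 0, 0, 25, 0, 0, 0], [-1, 0, 0, 30, 0, 0, 0], [-1, 0, 0, 30, 0, 0, 0], [-1, 0, 0, 15, 0, 0, 0], [-1, 0, 0, 8, 0, 0, 0], [-1, 0, 0, 0, 0, 0, 0], [-1, 0, 0, 0, 0, 0, 0]]

```text
time: 23.03
position: [0.4829, -0.3261, 0.0404]
orientation: [-0.974, 2.986, -0.001]
force: [-0.7, -0.7, -2.9]
finger_gap: 0.0246
finger_force: 60.7
```

```bash
python3 -c "
from h import *
togo([.4815,-.3253,.0295])"
```

```text
t 23.0333 p [ 0.4829 -0.3261  0.0404] xang -143.86 tilt [ 3.e-04 -2.e-04 -1.e+00] q [-0.59  0.5  -0.3   0.77 -0.   -1.22] F [-0.7 -0.7 -2.9] M [-0.02  0.01 -0.03] gap 0.0246
tool mm [ 0.6  1.4 10.9]
```

Emit:
move_arm:
  plan:
    - [[-1, 0, 1, 3, 0, 0, 0], [-1, 0, 0, 3, 0, 0, 0], [-1, 0, 0, 2, 0, 0, 0], [-1, 0, 0, 1.5, 0, 0, 0], [-1, 0, 0, 0, 0, 0, 0], [-1, 0, 0, 0, 0, 0, 0]]

```text
time: 23.53
position: [0.4818, -0.3256, 0.0306]
orientation: [-0.973, 2.987, -0.0]
force: [0.2, 0.3, -2.7]
finger_gap: 0.0246
finger_force: 60.7
```

Emit:
move_arm:
  plan:
    - [[-1, 0, 0, 1, 0, 0, 0], [-1, 0, 0, 0, 0, 0, 0], [-1, 0, 0, 0, 0, 0, 0]]

```text
time: 23.78
position: [0.4819, -0.3256, 0.0296]
orientation: [-0.973, 2.987, -0.0]
force: [-0.1, 0.7, -3.1]
finger_gap: 0.025
finger_force: 60.8
```

```bash
python3 -c "
from h import *
togo([.4815,-.3253,.0295])"
```

```text
t 23.7833 p [ 0.4819 -0.3256  0.0296] xang -143.9 tilt [ 2.e-04 -1.e-04 -1.e+00] q [-0.59  0.51 -0.32  0.74 -0.   -1.22] F [-0.1  0.7 -3.1] M [ 0.01 -0.03  0.03] gap 0.025
tool mm [0.1 0.5 0.1]
```

Emit:
move_arm:
  plan:
    - [[-1, 0, 0, 1, 0, 0, 0], [-1, 0, 0, 0, 0, 0, 0], [-1, 0, 0, 0, 0, 0, 0]]

```text
time: 24.03
position: [0.482, -0.3257, 0.0294]
orientation: [-0.973, 2.987, -0.001]
force: [-2.4, 1.2, 5.5]
finger_gap: 0.0248
finger_force: 61.7
```

Emit:
move_arm:
  plan:
    - [[-1, 0, 0, 1, 0, 0, 0], [-1, 0, 0, 0, 0, 0, 0], [-1, 0, 0, 0, 0, 0, 0]]

```text
time: 24.28
position: [0.482, -0.3257, 0.0293]
orientation: [-0.973, 2.986, -0.002]
force: [-3.6, 2.3, 12.2]
finger_gap: 0.0247
finger_force: 62.5
```

```bash
python3 -c "
from h import *
togo([.4815,-.3253,.0295])"
```

```text
t 24.2833 p [ 0.482  -0.3257  0.0293] xang -143.91 tilt [ 1.1e-03 -8.0e-04 -1.0e+00] q [-0.59  0.51 -0.32  0.74 -0.   -1.22] F [-3.6  2.3 12.2] M [ 0.45  0.73 -0.05] gap 0.0247
tool mm [ 0.2  0.6 -0.2]
```

Emit:
move_arm:
  plan:
    - [[-1, 0, 0, -1, 0, 0, 0], [-0.2, 0, 0, 0, 0, 0, 0], [0, 0, 0, 0, 0, 0, 0], [0.3, 0, 0, 0, 0, 0, 0], [0.6, 0, 0, 0, 0, 0, 0], [0.6, 0, 0, 0, 0, 0, 0], [0.6, 0, 0, -5, 0, 0, 0], [0.6, 0, 0, -10, 0, 0, 0], [0.6, 0, 0, -25, 0, 0, 0], [0.6, 0, 0, -30, 0, 0, 0]]

```text
time: 25.12
position: [0.4804, -0.3245, 0.0982]
orientation: [0.973, -2.985, -0.005]
force: [0.0, -0.9, -0.0]
finger_gap: 0.0685
finger_force: 0.0
```

Emit:
move_arm:
  plan:
    - [[0.6, 0, 0, -35, 0, 0, 0], [0.6, 0, 0, -35, 0, 0, 0], [0.6, 0, 20, -20, 0, 0, 0], [0.6, 0, 30, 0, 0, 0, 0], [0.6, 0, 30, 0, 0, 0, 0], [0.6, 0, 30, 0, 0, 0, 0], [0.6, 0, 30, 0, 0, 0, 0], [0.6, 0, 20, 0, 0, 0, 0], [0.6, 0, 0, 0, 0, 0, 0], [0.6, 0, 0, 0, 0, 0, 0]]

```text
time: 25.95
position: [0.3873, -0.1958, 0.1896]
orientation: [-0.975, 2.985, -0.002]
force: [-0.2, -0.6, 0.5]
finger_gap: 0.0683
finger_force: 0.0
```

```bash
python3 - <<'E'
from h import *
st()
s=capture("scene");t=capture("top")
for n,im,(u0,v0,w,h) in(("top",t,(370,200,48,52)),("scene",s,(340,268,50,62))):
    hsv=cv2.cvtColor(im,cv2.COLOR_RGB2HSV); m=np.zeros(im.shape[:2],np.uint8)
    m[v0:v0+h,u0:u0+w]=((hsv[...,1]<45)&(hsv[...,2]>95))[v0:v0+h,u0:u0+w]
    k,l,q,_=cv2.connectedComponentsWithStats(m); i=1+q[1:,4].argmax(); p=np.argwhere(l==i)[:,::-1]; print(n,q[i],p.mean(0))
a=cv2.resize(s[160:340,250:420],(400,424),interpolation=cv2.INTER_CUBIC); b=cv2.resize(t[160:290,215:425],(400,424),interpolation=cv2.INTER_CUBIC)
cv2.imwrite("pics/d5.png",np.hstack([a,b])[:,:,::-1])
E
```

```text
t 25.95 p [ 0.3873 -0.1958  0.1896] xang -143.84 tilt [ 0.0016 -0.001  -1.    ] q [-0.47  0.13 -0.42  1.02 -0.   -1.1 ] F [-0.2 -0.6  0.5] M [ 0.03 -0.04  0.  ] gap 0.0683
top [375 205  21  24 182] [384.95604396 216.66483516]
scene [350 272  27  54 511] [362.86497065 298.2035225 ]
```

View pics/d5.png

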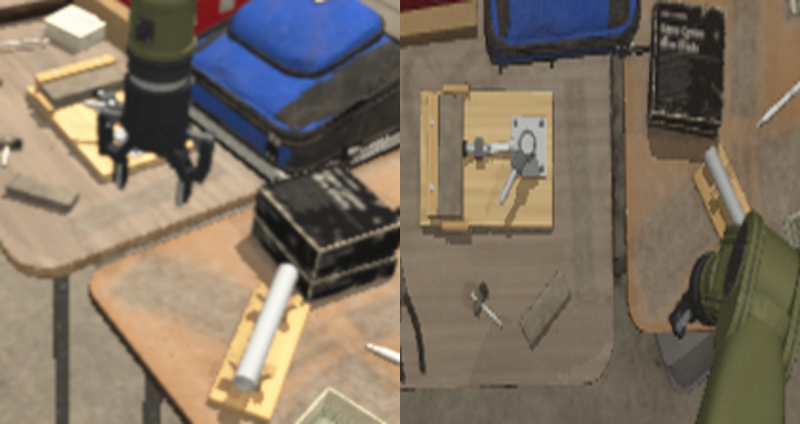

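The tube lies at the same scene-view position as at the start: centroid (362.9,298.2) now, against (362.8,298.3). The lever is closed and the gripper is clear, so I'm handing in.

```bash
python3 -c "
from cell import job
print(job.sign_off())"
```

```text
the job is handed in; nothing more can be done
None
```

I've handed the job in, but the sign-off returned no verdict. The tube bore on the shoulder at about 9 N and the lever is locked over, held against its far stop at about 20 N for over a second. In the last pictures the stone looks flush with the fence and the tube is back in both saddles where it started.

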